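Sniff along the gasket joint of a split manifold with the leak pen

TASK

Check the split manifold for leaks: take the leak-detector pen out of its stand and guide its tip slowly along the whole gasket line on top of the manifold that is clamped together from two halves, from the end with the hose nipple to the other end, staying on the line with the tip within a centimetre of it and taking 5 to 10 seconds over it. Then lower the pen gently back into its stand, fully home and upright, and let go.

Things in the scene. Friction and masses are not known exactly. Their poses are not given: they have to be found in the camera images.
- leak_pen: Leak-detector pen, loose, 80 g, 152 mm long, upright in its stand. Origin at the tip of its thin steel nose (lower end), z up the pen. Round, yaw does not matter: nose 5 mm thick at the tip, widening to 19 mm at 70 mm above the tip; black collar of 40 mm diameter from 70 to 77 mm, which rests on the stand's rim; white straight handle of 24 mm diameter from 77 mm to the flat top.
- pen_grip (a point): Where to grasp the pen: on its axis, half-way up the white handle, 115 mm above the tip, 38 mm above the collar and 37 mm below the top. Same axes as the pen.
- seam_start (a point): Hose-nipple end of the gasket line: a dark 4 mm strip along the middle of the flat top of the split manifold (fixed aluminium block of two halves, 60 x 160 mm, 45 mm high), at top level. The line runs straight 160 mm along this frame's -y to the block's other end; x across, z up. The brass nipple sticks out to +y, below the top. A like block of one piece, without the line, is a bystander; they may swap places.
- stand_mouth (a point): Mouth of the pen stand: centre of the flat top rim of its upright black tube, 82 mm above the worktop; z up. Tube 47 mm across, straight round bore 28 mm wide and 72 mm deep, on a fixed grey base plate 90 x 90 x 8 mm. The pen hangs in the bore with its collar on the rim: its tip is then 70 mm below this point, with a few mm of play sideways.
There are look-alikes about, which are no part of the job. What is shaped like the leak_pen but green or orange is not meant.

How it is judged:
By the outcome, as a careful person would: the job done as asked, in the order asked, and still so for the second after the job is handed in, with the robot touching nothing.
It also fails if it takes over 64 s, if anything falls off the work surface, if the arm or the gripper's body presses on something with over 40 N, if the wrist force passes 120 N, or if a joint passes its speed limit or range.

ROBOT

A 6-joint arm with a two-finger parallel gripper is mounted at the origin on a cart in front of the work surface, level with it; the furniture and walls round the work are solid. World frame = base frame: x ahead of the robot, y to its left, z up, the work surface at z = 0. Lengths are in m, angles in degrees, forces in N, time in s.
With the tool pointing down it reaches from about 0.35 to 0.875 m from the base axis. Payload 4.2 kg.
Tool frame: the origin (TCP) lies between the finger pads; the fingertips stand 11 mm ahead of it and the grasp point (between the pads) lies 8 mm behind it; z points along the fingers, y is the direction in which the jaws open and shut (so a half turn about z gives the same grasp; the last joint's range is limited). The gripper opens to 87 mm and grips with 3 to 60 N. Pads are 19 mm wide; open, the fingers measure 117 mm over their backs; the gripper's body (75 mm by 190 mm) begins 51 mm behind the grasp point.
Start: joints at [86.322, 22.042, 0.453, 0, -68.411, -14.817], TCP at [0.198, 0.593, 0.234] pointing down, gripper open.
Joint ranges: [-179.83, 179.83], [-69.29, 118.12], [-61.27, 80.66], [-181.25, 117.63], [-171.15, -9.14], [-177.46, 177.46]. Speed limits (degrees/s): [159.86, 159.86, 180, 180, 180, 180].

INTERFACE

Orientations are given as a 3x3 rotation matrix whose columns are the frame's x, y, z axes.
In Python, from station import sense, capture, get_calibration, finish_job, search_frame, cut_out gives the robot as it stands.
- The arm moves only by the tool arm_command, never from a script. Its argument "rows" is a list of rows, each an object with "fingers": the opening in per cent of the stroke, from 0 (shut) to 100 (fully open); "travel": the shift along the tool's x, y, z in cm, a list of three; "roll": the turn about the tool's z in degrees. A call has 1 to 10 rows; each row is the pose to reach, as a shift and turn from the pose commanded when the call began, along the tool's axes at that moment; what a row does not reach only later rows make up. A row lasts 1/10 s, in which the tool goes at most 50 mm and 8.59 degrees, less where a joint would pass 70% of its speed; a pose out of reach is approached as far as the arm can. A call with a gripper value outside its range is refused whole. The fingers move at their own pace and stop on an object; the grip force is fixed at half the most. Time passes only in rows, so rows that repeat a pose let the fingers close. It gives the time, the measured TCP pose, the force and the opening at its end, in the units of the state.
- sense(): the state, without advancing time (a new reading comes with each control period).
- capture(name): name is "side" or "top" or "wrist"; returns (picture, depth): 384x512x3 uint8, red, green, blue; 384x512 float32, m along the optical axis (not along the pixel's ray), 0 where there is no reading.
- get_calibration(name): a dict with "fov_y" (degrees; the focal length in pixels is half the picture's height over the tangent of half this angle, whatever the lens; pixels are square), "cx", "cy" (the principal point, pixels), "origin" and "attitude" of the camera in the world; the wrist camera has in their place "mount" (4x4, takes a point from camera to tool coordinates, whose origin is the TCP and whose axes are the flange's). Camera axes: x right, y down, z forward; pixel columns grow to the right and rows downward; lengths in m; the calibration is good to about 2 mm. A picture is of the moment at which its call begins: read the wrist's pose just before it. get_calibration takes no time and is no camera call.
- finish_job(): hands the job in, once; it reports no verdict.
Trained networks look in the newest picture that a camera, given by its name, has taken for a name from the list of things; names that differ only in an ending like _2 or _b are one class to them, and where a whole thing is asked for, a point or a joint stands for the part that bears it (a point fixed in the world has none). Each returns a list of dicts, best first, with "p" (0 to 1); they miss things now and then, are a little off and sometimes report something else, mostly with a low value. They report only what shows in the picture. A call takes as long as a camera call. They do not tell look-alikes from the thing itself.
- search_frame(camera, label): "position" ([x, y, z] in m, in world coordinates, good to about 4 mm: the middle of the surface that is visible of it).
- cut_out(camera, label): "mask" (384x512 bool, what is visible of it).
The state is a dict: "time_s": time; "joints": joint angles; "joint_velocities": joint speeds; "effort": joint torques, N m; "tcp_pos": TCP position; "ee_rot": TCP orientation; "wrist_force": force on the tool from outside, world axes, zero at the start; "moment": the same for the moment, N m; "gripper_width": opening from 0.0 (shut) to 1.0 (fully open).
Only numpy, scipy, OpenCV 4.12 (cv2) and the standard library are available. Lean on these libraries where they do the work, as an engineer would, in place of code of your own. Each camera call takes 0.05 s, during which the arm holds its last target. There are 200 camera calls.

## Working session

There is one attempt and no reset: what is moved stays moved. The work goes in short steps, Python scripts to look and compute and a tool call to move; the robot and the scene stay as the last step left them, time stands still between calls to the robot, and variables do not carry over. Pictures are saved under pics/ and viewed, about 8 in all and at most 12, crops included, and the job is handed in when it is done.

Besides the shell and the picture viewer there is one more tool, called after "Emit:" in YAML: its name, and indented under it one key for each argument. arm_command: Moves the arm, as the interface text tells. Its arguments: {"type":"object","properties":{"rows":{"type":"array","items":{"type":"object","properties":{"fingers":{"type":"number"},"travel":{"type":"array","items":{"type":"number"}},"roll":{"type":"number"}}}}},"required":["rows"]}

```bash
mkdir -p pics; cat > h.py <<'E'
import numpy as np, cv2
from station import *
def cam(n, s=None):
    c=get_calibration(n)
    f=192/np.tan(np.radians(c['fov_y'])/2)
    if 'mount' in c:
        s=s or sense(); M=np.array(c['mount']); R=np.array(s['ee_rot']); 
        A=R@M[:3,:3]; o=np.array(s['tcp_pos'])+R@M[:3,3]
    else: A=np.array(c['attitude']).reshape(3,3); o=np.array(c['origin'])
    return f,c['cx'],c['cy'],A,o
def world(n,d,s=None):
    f,cx,cy,A,o=cam(n,s); v,u=np.mgrid[:384,:512]
    P=np.stack([(u-cx)/f*d,(v-cy)/f*d,d],-1)
    return P@A.T+o
def proj(n,p,s=None):
    f,cx,cy,A,o=cam(n,s); q=A.T@(np.array(p)-o); return q[0]/q[2]*f+cx,q[1]/q[2]*f+cy
def save(n,im): cv2.imwrite('pics/'+n,im[...,::-1])
E
python3 - <<'E'
from h import *
s=sense(); print({k:np.round(s[k],3).tolist() for k in ('time_s','tcp_pos','ee_rot','wrist_force')})
ims=[]
for n in ('top','side'):
    im,d=capture(n); ims.append(im); np.savez(n,im=im,d=d)
    print(n,{k:np.round(v,3).tolist() for k,v in get_calibration(n).items()})
    for l in ('leak_pen','seam_start','stand_mouth'):
        for r in search_frame(n,l)[:5]: print(n,l,np.round(r['position'],3),round(r['p'],2),np.round(proj(n,r['position'])))
save('a_top.png',ims[0]);save('a_side.png',ims[1])
E
```

```text
{'time_s': 0.0, 'tcp_pos': [0.198, 0.592, 0.232], 'ee_rot': [[0.948, -0.317, -0.001], [-0.317, -0.948, -0.002], [0.0, 0.002, -1.0]], 'wrist_force': [0.012, 0.273, -0.149]}
top {'fov_y': 42.732, 'cx': 250.494, 'cy': 192.344, 'origin': [0.484, 0.074, 1.387], 'attitude': [[-0.009, -0.998, 0.067], [-1.0, 0.008, -0.019], [0.019, -0.067, -0.998]]}
top leak_pen [0.655 0.03  0.087] 0.73 [257. 161.]
top leak_pen [ 0.45  -0.138  0.102] 0.49 [323. 238.]
top leak_pen [0.501 0.074 0.089] 0.47 [241. 219.]
top seam_start [0.479 0.318 0.046] 0.6 [152. 228.]
top stand_mouth [0.51  0.075 0.005] 0.9 [241. 216.]
side {'fov_y': 52.536, 'cx': 254.015, 'cy': 192.798, 'origin': [0.349, -0.64, 0.703], 'attitude': [[0.957, -0.174, 0.234], [-0.292, -0.599, 0.746], [0.011, -0.782, -0.624]]}
side leak_pen [0.508 0.066 0.119] 0.82 [229. 196.]
side leak_pen [0.657 0.015 0.098] 0.65 [294. 204.]
side leak_pen [ 0.449 -0.153  0.097] 0.57 [227. 276.]
side seam_start [0.477 0.298 0.045] 0.87 [200. 169.]
side seam_start [0.505 0.069 0.118] 0.63 [227. 195.]
side stand_mouth [0.503 0.053 0.007] 0.76 [229. 233.]
```

View pics/a_top.png

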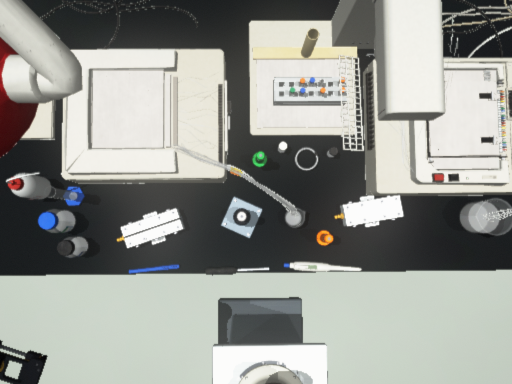

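View pics/a_side.png

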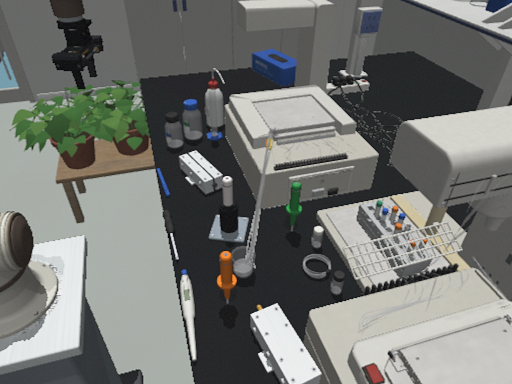

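The top view shows three pen shapes: white in the stand at (241,216), green at (260,158) and orange at (323,238). White in the stand is the one. There are two blocks, at (152,228) and (370,210), so I'll check both close up, along with the slanting tube near the stand.

```bash
python3 - <<'E'
from h import *
t=np.load('top.npz'); s=np.load('side.npz')
c=lambda im,x,y,w,h,k: cv2.resize(im[y:y+h,x:x+w],(w*k,h*k),interpolation=cv2.INTER_CUBIC)
a=np.hstack([c(t['im'],105,200,90,55,4),c(t['im'],325,185,90,55,4)])
b=np.hstack([c(s['im'],170,145,90,70,4),c(s['im'],240,300,90,70,4)])
save('b.png',np.vstack([a,b]))
W=world('top',t['d'])
# stand/pen
for z0,z1 in((.14,.19),(.08,.1)):
  m=(abs(W[...,0]-.505)<.06)&(abs(W[...,1]-.068)<.06)&(W[...,2]>z0)&(W[...,2]<z1)
  print(m.sum(),W[m].mean(0) if m.any() else '', W[m].min(0),W[m].max(0))
# tube heights
for u,v in((295,216),(290,207),(275,192),(260,182),(245,174),(235,170),(210,162),(185,152)):
  p=W[v-3:v+4,u-3:u+4].reshape(-1,3); print((u,v),np.round(p[p[:,2].argmax()],3))
# blocks
for u,v in((152,228),(370,210)):
  m=np.zeros(W.shape[:2],bool); m[v-30:v+30,u-40:u+40]=1; m&=abs(W[...,2]-.045)<.006
  p=W[m]; r=cv2.minAreaRect(p[:,:2].astype(np.float32)*1000); print(r,p.mean(0),cv2.boxPoints(r))
print([ (o,np.round(W[v,u],3)) for o,u,v in (('bott',40,185),('blue',56,222),('black',72,247))])
E
```

```text
76 [0.50710936 0.07329173 0.16116968] [0.49457473 0.00981176 0.14402448] [0.56359031 0.0851497  0.16877304]
139 [0.50641471 0.07456998 0.08630502] [0.48462211 0.05375299 0.08018405] [0.5296371  0.09636713 0.09390528]
(295, 216) [ 0.513 -0.064  0.053]
(290, 207) [ 0.538 -0.046  0.104]
(275, 192) [0.484 0.074 1.387]
(260, 182) [0.586 0.033 0.204]
(245, 174) [0.605 0.07  0.234]
(235, 170) [0.618 0.095 0.245]
(210, 162) [0.64  0.144 0.241]
(185, 152) [0.665 0.203 0.2  ]
((479.44952392578125, 318.8651428222656), (60.10892105102539, 161.20372009277344), 18.667011260986328) [0.47941591 0.31876308 0.04394647] [[425.17804 385.60748]
 [476.7741  232.8839 ]
 [533.721   252.1228 ]
 [482.12494 404.84637]]
((547.3164672851562, -282.82244873046875), (111.9452896118164, 160.70318603515625), 9.322807312011719) [ 0.52309444 -0.28726041  0.04424916] [[ 479.0665  -212.59958]
 [ 505.09982 -371.18008]
 [ 615.5664  -353.04532]
 [ 589.5331  -194.46481]]
[('bott', array([0.596, 0.609, 0.075])), ('blue', array([0.496, 0.548, 0.12 ])), ('black', array([0.432, 0.51 , 0.111]))]
```

View pics/b.png

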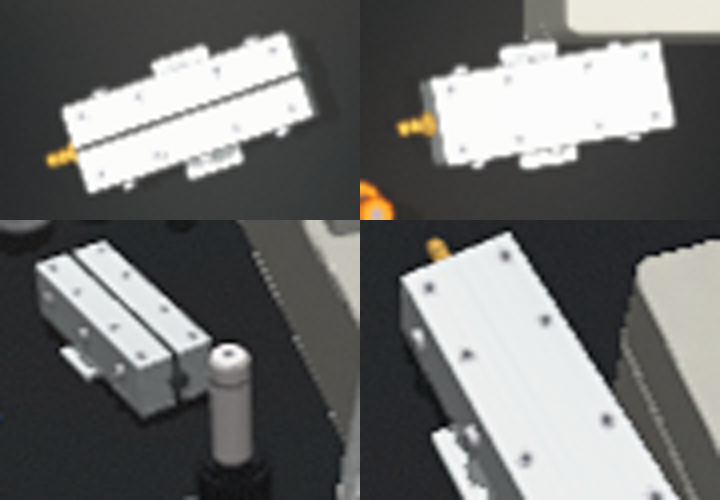

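The left block, centre (0.479, 0.319), is split: the dark line shows and its nipple is at the +y end. The right block is one piece. The white pen stands in its tube at about (0.507, 0.075). The slanting tube passes about 9 cm from the pen, so I'll keep the gripper's long side parallel to it. I'll move near the pen now and refine with the wrist camera.

```bash
cat >> h.py <<'E'
def go(p,yaw=None):
    "travel (cm) and roll to a world TCP target; yaw = world angle of tool y (mod 180)"
    s=sense(); R=np.array(s['ee_rot']); t=R.T@(np.array(p)-s['tcp_pos'])*100
    y0=np.degrees(np.arctan2(R[1,1],R[0,1])); r=0
    if yaw is not None: r=-((yaw-y0+90)%180-90)
    print('t',round(s['time_s'],2),'tcp',np.round(s['tcp_pos'],4),'w',round(s['gripper_width'],3),'F',np.round(s['wrist_force'],1),'yaw',round(y0,1),'J',np.round(s['joints'],0),'-> travel',np.round(t,2),'roll',round(r,1))
E
python3 - <<'E'
from h import *
print(np.round(get_calibration('wrist')['mount'],3), get_calibration('wrist')['fov_y'])
go([.46,.13,.25],58.5)
t=np.load('top.npz'); W=world('top',t['d'])
m=(abs(W[...,0]-.505)<.03)&(abs(W[...,1]-.072)<.025)&(W[...,2]>.155)&(W[...,2]<.175)
p=W[m]; print(m.sum(),p.mean(0),p.min(0),p.max(0))
E
```

```text
[[-0.001 -0.966 -0.26   0.071]
 [ 1.    -0.    -0.001  0.001]
 [ 0.001 -0.26   0.966 -0.151]
 [ 0.     0.     0.     1.   ]] 64.30099938285224
t 0.4 tcp [0.1982 0.5926 0.2334] w 1.0 F [-0.3  0.5 -0.7] yaw -108.5 J [ 86.  22.   0.  -0. -68. -15.] -> travel [39.5  35.57 -1.65] roll 13.0
70 [0.50640184 0.0742169  0.16205144] [0.49457473 0.06252119 0.15547907] [0.51708321 0.08500248 0.16877304]
```

Emit:
arm_command:
  rows:
    - {"fingers": 100, "travel": [2, 1.8, -0.2], "roll": 8}
    - {"fingers": 100, "travel": [4, 3.6, -0.4], "roll": 16}
    - {"fingers": 100, "travel": [6, 5.4, -0.6], "roll": 24}
    - {"fingers": 100, "travel": [8, 7.2, -0.8], "roll": 32}
    - {"fingers": 100, "travel": [10, 9, -1], "roll": 40}
    - {"fingers": 100, "travel": [12, 10.8, -1.2], "roll": 48}
    - {"fingers": 100, "travel": [14, 12.6, -1.4], "roll": 56}
    - {"fingers": 100, "travel": [16, 14.4, -1.6], "roll": 64}
    - {"fingers": 100, "travel": [18, 16.2, -1.6], "roll": 72}
    - {"fingers": 100, "travel": [20, 18, -1.6], "roll": 80}

```text
time_s: 1.4
tcp_pos: [0.3312, 0.3576, 0.2498]
ee_rot: [[-0.153, -0.988, 0.0], [-0.988, 0.153, 0.001], [-0.001, -0.0, -1.0]]
wrist_force: [0.6, 0.4, 0.1]
gripper_width: 0.998
```

```bash
python3 -c "
from h import *
go([.46,.13,.25],58.5)"
```

```text
t 1.4 tcp [0.3312 0.3576 0.2498] w 0.998 F [0.6 0.4 0.1] yaw 171.2 J [ 66.   8. -17.   0. -65. -75.] -> travel [ 20.52 -16.22  -0.03] roll -67.3
```

Emit:
arm_command:
  rows:
    - {"fingers": 100, "travel": [2, -1.6, 0], "roll": 8}
    - {"fingers": 100, "travel": [4, -3.2, 0], "roll": 16}
    - {"fingers": 100, "travel": [6, -4.8, 0], "roll": 24}
    - {"fingers": 100, "travel": [8, -6.4, 0], "roll": 32}
    - {"fingers": 100, "travel": [10, -8, 0], "roll": 40}
    - {"fingers": 100, "travel": [12, -9.6, 0], "roll": 48}
    - {"fingers": 100, "travel": [14, -11.2, 0], "roll": 56}
    - {"fingers": 100, "travel": [16, -12.8, 0], "roll": 64}
    - {"fingers": 100, "travel": [18, -14.4, 0], "roll": 72}
    - {"fingers": 100, "travel": [20.5, -16.2, 0], "roll": 80}

```text
time_s: 2.4
tcp_pos: [0.4612, 0.1312, 0.2498]
ee_rot: [[-1.0, -0.021, 0.001], [-0.021, 1.0, 0.0], [-0.001, 0.0, -1.0]]
wrist_force: [0.8, 0.8, -0.4]
gripper_width: 1.0
```

Emit:
arm_command:
  rows:
    - {"fingers": 100, "travel": [0, 0, 0], "roll": 8}
    - {"fingers": 100, "travel": [0, 0, 0], "roll": 16}
    - {"fingers": 100, "travel": [0, 0, 0], "roll": 24}
    - {"fingers": 100, "travel": [0, 0, 0], "roll": 28}
    - {"fingers": 100, "travel": [0, 0, 0], "roll": 28}

```text
time_s: 2.9
tcp_pos: [0.4607, 0.1318, 0.2497]
ee_rot: [[-0.895, 0.446, 0.0], [0.446, 0.895, 0.0], [-0.0, 0.0, -1.0]]
wrist_force: [0.1, 0.7, 0.5]
gripper_width: 0.999
```

```bash
python3 - <<'E'
from h import *
go([.5065,.0745,.25],58.5)
s=sense(); im,d=capture('wrist'); W=world('wrist',d,s)
for r in search_frame('wrist','leak_pen')[:3]: print(np.round(r['position'],4),r['p'],np.round(proj('wrist',r['position'],s)))
for z0,z1 in((.155,.175),(.078,.094)):
  m=(abs(W[...,0]-.505)<.04)&(abs(W[...,1]-.072)<.035)&(W[...,2]>z0)&(W[...,2]<z1)
  p=W[m]; print(m.sum(),p.mean(0),p.min(0),p.max(0)) if m.any() else 0
save('c.png',im)
E
```

```text
t 2.9 tcp [0.4607 0.1318 0.2497] w 0.999 F [0.1 0.7 0.5] yaw 63.5 J [  35.    7.  -18.   -0.  -65. -152.] -> travel [-6.65 -3.09 -0.03] roll 5.0
[0.499  0.0819 0.0911] 0.8 [235. 233.]
72 [0.51192157 0.07169488 0.16333893] [0.50709159 0.06457776 0.16108038] [0.51677275 0.07922868 0.16490176]
777 [0.49924536 0.0799477  0.08584374] [0.48277067 0.05114313 0.07804464] [0.52758537 0.09757052 0.09395491]
```

View pics/c.png

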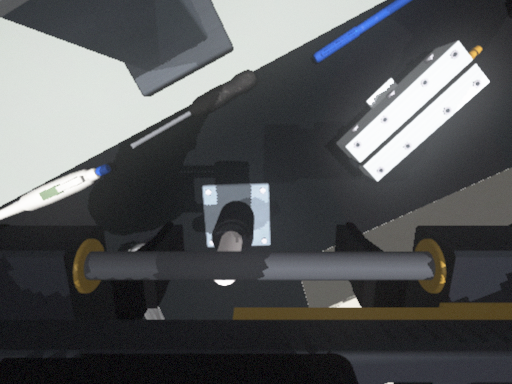

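The wrist view shows the white pen in its stand at about (228,245), between the open fingers. The split block with its nipple is at the upper right. I'm moving over the pen at (0.5065, 0.0745) and then down.

Emit:
arm_command:
  rows:
    - {"fingers": 100, "travel": [-2.5, -1.1, 0], "roll": 4}
    - {"fingers": 100, "travel": [-5, -2.2, 0], "roll": 4}
    - {"fingers": 100, "travel": [-6.6, -3.1, 0], "roll": 4}
    - {"fingers": 100, "travel": [-6.6, -3.1, 0], "roll": 4}
    - {"fingers": 100, "travel": [-6.6, -3.1, 2], "roll": 4}
    - {"fingers": 100, "travel": [-6.6, -3.1, 4], "roll": 4}
    - {"fingers": 100, "travel": [-6.6, -3.1, 6], "roll": 4}

```text
time_s: 3.7
tcp_pos: [0.5057, 0.0751, 0.1891]
ee_rot: [[-0.862, 0.506, 0.001], [0.506, 0.862, 0.0], [-0.0, 0.001, -1.0]]
wrist_force: [0.5, 1.1, -0.2]
gripper_width: 1.001
```

```bash
python3 - <<'E'
from h import *
go([.5065,.0745,.119],60)
s=sense(); im,d=capture('side'); save('d.png',cv2.resize(im[90:260,150:350],None,fx=3.5,fy=3.5,interpolation=2))
E
```

```text
t 3.7 tcp [0.5057 0.0751 0.1891] w 1.001 F [ 0.5  1.1 -0.2] yaw 59.6 J [  27.   13.  -19.   -0.  -58. -147.] -> travel [-0.1  -0.02  7.01] roll -0.4
```

View pics/d.png

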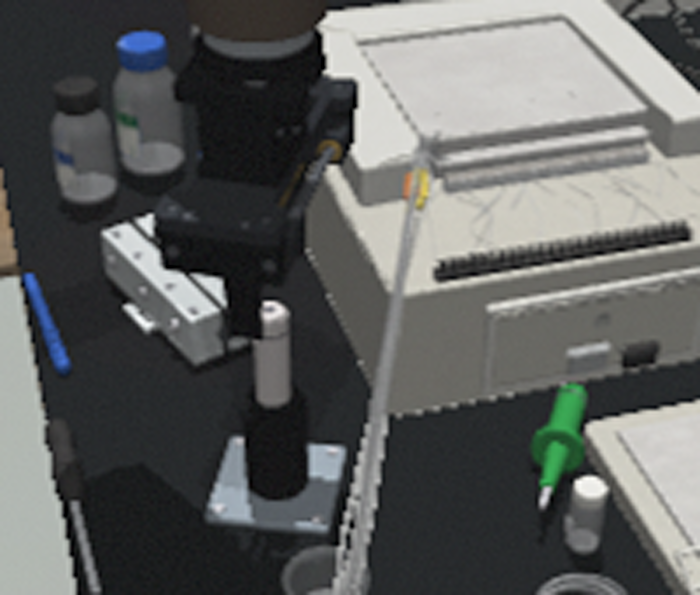

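The fingers straddle the pen and the gripper clears the tube. I'm descending to the grip height and closing.

Emit:
arm_command:
  rows:
    - {"fingers": 100, "travel": [-0.1, 0, 2], "roll": 0}
    - {"fingers": 100, "travel": [-0.1, 0, 4], "roll": 0}
    - {"fingers": 100, "travel": [-0.1, 0, 6], "roll": 0}
    - {"fingers": 100, "travel": [-0.1, 0, 7], "roll": 0}
    - {"fingers": 60, "travel": [-0.1, 0, 7], "roll": 0}
    - {"fingers": 35, "travel": [-0.1, 0, 7], "roll": 0}
    - {"fingers": 20, "travel": [-0.1, 0, 7], "roll": 0}
    - {"fingers": 10, "travel": [-0.1, 0, 7], "roll": 0}
    - {"fingers": 10, "travel": [-0.1, 0, 7], "roll": 0}

```text
time_s: 4.65
tcp_pos: [0.5072, 0.0743, 0.1202]
ee_rot: [[-0.862, 0.507, 0.001], [0.507, 0.862, 0.001], [-0.001, 0.001, -1.0]]
wrist_force: [-0.0, 0.4, -0.3]
gripper_width: 0.63
```

Emit:
arm_command:
  rows:
    - {"fingers": 5, "travel": [0, 0, 0], "roll": 0}
    - {"fingers": 5, "travel": [0, 0, 0], "roll": 0}
    - {"fingers": 5, "travel": [0, 0, 0], "roll": 0}
    - {"fingers": 5, "travel": [0, 0, 0], "roll": 0}

```text
time_s: 5.05
tcp_pos: [0.5068, 0.0742, 0.1195]
ee_rot: [[-0.862, 0.508, -0.0], [0.508, 0.862, 0.0], [0.0, -0.0, -1.0]]
wrist_force: [0.1, -0.1, 0.6]
gripper_width: 0.268
```

Emit:
arm_command:
  rows:
    - {"fingers": 5, "travel": [0, 0, 0], "roll": 0}
    - {"fingers": 5, "travel": [0, 0, 0], "roll": 0}
    - {"fingers": 5, "travel": [0, 0, -0.5], "roll": 0}
    - {"fingers": 5, "travel": [0, 0, -1.5], "roll": 0}
    - {"fingers": 5, "travel": [0, 0, -3], "roll": 0}
    - {"fingers": 5, "travel": [0, 0, -4.5], "roll": 0}
    - {"fingers": 5, "travel": [0, 0, -6], "roll": 0}
    - {"fingers": 5, "travel": [0, 0, -7.5], "roll": 0}
    - {"fingers": 5, "travel": [0, 0, -9], "roll": 0}
    - {"fingers": 5, "travel": [0, 0, -10], "roll": 0}

```text
time_s: 6.05
tcp_pos: [0.5073, 0.0743, 0.2215]
ee_rot: [[-0.862, 0.507, 0.002], [0.507, 0.862, 0.001], [-0.002, 0.002, -1.0]]
wrist_force: [-1.0, 0.5, -0.5]
gripper_width: 0.269
```

```bash
python3 - <<'E'
from h import *
go([.4537,.3952,.19],95)
s=sense(); im,d=capture('side'); W=world('side',d); t=np.array(s['tcp_pos'])
save('e.png',cv2.resize(im[70:260,150:350],None,fx=3,fy=3,interpolation=2))
m=(np.linalg.norm(W[...,:2]-t[:2],axis=-1)<.035)&(W[...,2]<t[2]-.012)&(W[...,2]>.095)
p=W[m]
for z in np.arange(.1,.21,.01):
    q=p[abs(p[:,2]-z)<.005]
    if len(q): print(round(z,2),len(q),np.round((q.mean(0)-t)[:2],4))
print('tip expected px',proj('side',t-[0,0,.107]))
E
```

```text
t 6.05 tcp [0.5073 0.0743 0.2215] w 0.269 F [-1.   0.5 -0.5] yaw 59.5 J [  27.   12.  -16.    0.  -62. -147.] -> travel [20.9  24.93  3.17] roll -35.5
0.12 3 [ 0.0001 -0.0004]
0.13 7 [-0.     -0.0014]
0.14 11 [ 0.0007 -0.0032]
0.15 17 [ 0.0005 -0.0039]
0.16 18 [ 0.0004 -0.005 ]
0.17 21 [-0.0005 -0.0052]
0.18 5 [ 0.0009 -0.0104]
0.19 107 [-0.0011 -0.0085]
0.2 36 [-0.0008 -0.0082]
tip expected px (np.float64(227.64677318847964), np.float64(194.8046678977089))
```

View pics/e.png

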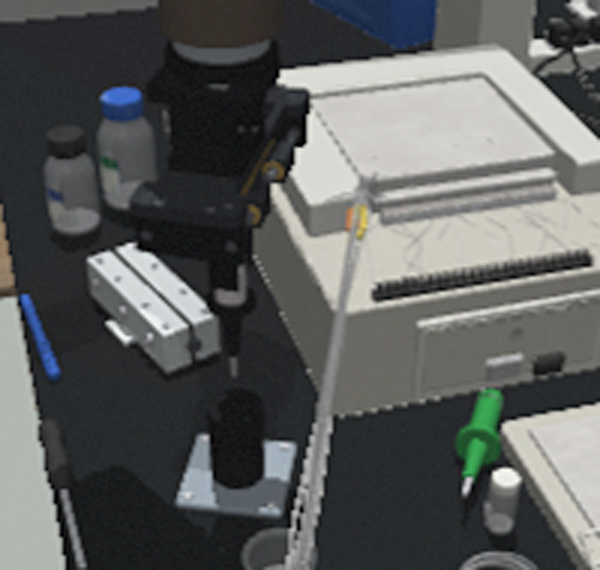

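The pen hangs straight in the grip. Its tip is at side pixel (228,195), exactly where it was predicted. Next is the seam start.

Emit:
arm_command:
  rows:
    - {"fingers": 5, "travel": [1.5, 1.8, 0], "roll": -2}
    - {"fingers": 5, "travel": [4, 4.8, 0], "roll": -6}
    - {"fingers": 5, "travel": [7, 8.3, 0], "roll": -11}
    - {"fingers": 5, "travel": [10, 11.9, 0], "roll": -16}
    - {"fingers": 5, "travel": [13, 15.5, 0.5], "roll": -21}
    - {"fingers": 5, "travel": [16, 19.1, 1], "roll": -26}
    - {"fingers": 5, "travel": [18.5, 22, 1.5], "roll": -31}
    - {"fingers": 5, "travel": [20, 24, 2.5], "roll": -35.5}
    - {"fingers": 5, "travel": [20.9, 24.9, 3], "roll": -35.5}
    - {"fingers": 5, "travel": [20.9, 24.9, 3], "roll": -35.5}

```text
time_s: 7.1
tcp_pos: [0.4522, 0.3952, 0.188]
ee_rot: [[-0.996, -0.087, -0.002], [-0.087, 0.996, -0.002], [0.002, -0.002, -1.0]]
wrist_force: [0.6, -0.6, 0.2]
gripper_width: 0.271
```

```bash
python3 - <<'E'
from h import *
go([.4537,.3952,.156])
s=sense(); im,d=capture('wrist'); W=world('wrist',d,s); t=np.array(s['tcp_pos'])
for r in search_frame('wrist','seam_start')[:2]: print(np.round(r['position'],4),r['p'])
m=(abs(W[...,2]-.045)<.007)&(np.linalg.norm(W[...,:2]-[.479,.319],axis=-1)<.09); print(m.sum(), W[m].mean(0))
g=im.mean(-1); dk=m&(g<90); print(dk.sum())
p=W[dk]; 
if len(p)>5:
  a=np.array([.4537,.3952]); u=np.array([.3195,-.9475]); n=np.array([-u[1],u[0]]); q=p[:,:2]-a
  k=abs(q@n)<.012; print('along,across:',[(round(x,3),round(np.median((q@n)[k&(abs(q@u-x)<.01)]),4)) for x in np.arange(.01,.16,.02) if (k&(abs(q@u-x)<.01)).any()])
for x,y in ((.4537,.3952),(.5052,.2425)): print('px',np.round(proj('wrist',[x,y,.045],s)))
im2=im.copy()
for x,y in ((.4537,.3952),(.5052,.2425)): cv2.circle(im2,tuple(int(round(v)) for v in proj('wrist',[x,y,.045],s)),4,(255,0,0),1)
save('f.png',im2)
im,d=capture('side'); save('f2.png',cv2.resize(im[70:230,140:300],None,fx=3.5,fy=3.5,interpolation=2))
print('tip side px',proj('side',t-[0,0,.107]))
E
```

```text
t 7.1 tcp [0.4522 0.3952 0.188 ] w 0.271 F [ 0.6 -0.6  0.2] yaw 95.0 J [  57.   22.   -7.   -0.  -62. -142.] -> travel [-0.15 -0.01  3.2 ] roll 0
[0.4681 0.3225 0.0421] 0.89
7041 [0.47043291 0.32030447 0.04445243]
248
along,across: [(np.float64(0.01), np.float64(-0.0012)), (np.float64(0.03), np.float64(-0.0012)), (np.float64(0.05), np.float64(-0.0012)), (np.float64(0.13), np.float64(-0.0016)), (np.float64(0.15), np.float64(-0.0015))]
px [260. 188.]
px [107. 224.]
tip side px (np.float64(185.01080744308), np.float64(142.96363516565737))
```

View pics/f.png

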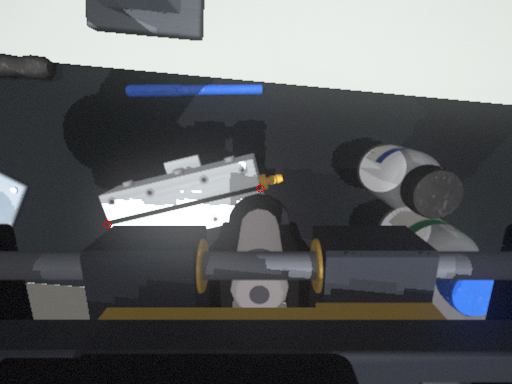

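The measured gasket line agrees with the marked ends (red, at 260,188 and 107,224) to about 1.3 mm. I'm lowering to about 4 mm above the start.

Emit:
arm_command:
  rows:
    - {"fingers": 5, "travel": [0, 0.1, 0.6], "roll": 0}
    - {"fingers": 5, "travel": [0, 0.1, 1.4], "roll": 0}
    - {"fingers": 5, "travel": [0, 0.1, 2.2], "roll": 0}
    - {"fingers": 5, "travel": [0, 0.1, 2.8], "roll": 0}
    - {"fingers": 5, "travel": [0, 0.1, 3.2], "roll": 0}
    - {"fingers": 5, "travel": [0, 0.1, 3.2], "roll": 0}

```text
time_s: 7.85
tcp_pos: [0.4528, 0.3954, 0.1566]
ee_rot: [[-0.996, -0.087, -0.001], [-0.087, 0.996, -0.001], [0.001, -0.001, -1.0]]
wrist_force: [0.3, -0.5, -1.1]
gripper_width: 0.268
```

```bash
python3 - <<'E'
from h import *
go([.4525,.3965,.156])
go([.505,.2405,.156])
s=sense();t=np.array(s['tcp_pos']);im,d=capture('side'); save('g.png',cv2.resize(im[90:210,140:260],None,fx=5,fy=5,interpolation=2))
print((np.array(proj('side',t-[0,0,.107]))-[140,90])*5,(np.array(proj('side',[.453,.395,.045]))-[140,90])*5)
E
```

```text
t 7.85 tcp [0.4528 0.3954 0.1566] w 0.268 F [ 0.3 -0.5 -1.1] yaw 95.0 J [  57.   23.   -9.   -0.  -58. -142.] -> travel [0.02 0.11 0.06] roll 0
t 7.85 tcp [0.4528 0.3954 0.1566] w 0.268 F [ 0.3 -0.5 -1.1] yaw 95.0 J [  57.   23.   -9.   -0.  -58. -142.] -> travel [ -3.86 -15.89   0.07] roll 0
[230.95587315 308.30596491] [232.16482622 314.84473742]
```

View pics/g.png

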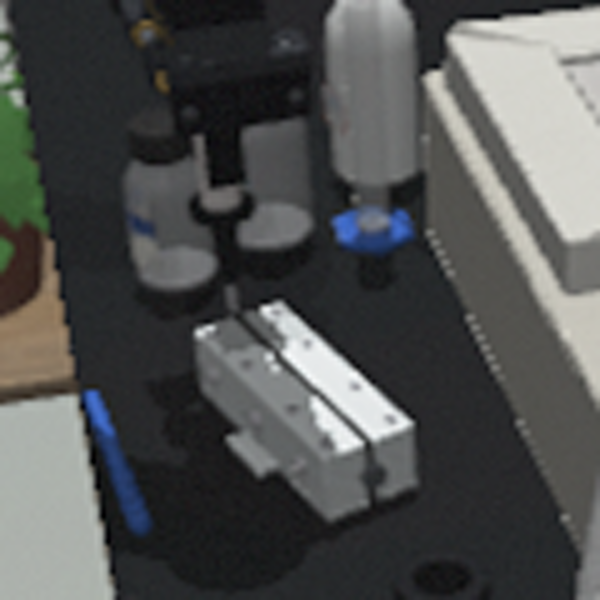

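The pen tip at crop pixel (233,308) sits on the nipple end of the line. Now the trace, taking about 7 s.

Emit:
arm_command:
  rows:
    - {"fingers": 5, "travel": [-0.055, -0.227, 0], "roll": 0}
    - {"fingers": 5, "travel": [-0.11, -0.454, 0], "roll": 0}
    - {"fingers": 5, "travel": [-0.165, -0.681, 0], "roll": 0}
    - {"fingers": 5, "travel": [-0.22, -0.908, 0], "roll": 0}
    - {"fingers": 5, "travel": [-0.275, -1.135, 0], "roll": 0}
    - {"fingers": 5, "travel": [-0.33, -1.362, 0], "roll": 0}
    - {"fingers": 5, "travel": [-0.385, -1.589, 0], "roll": 0}
    - {"fingers": 5, "travel": [-0.44, -1.816, 0], "roll": 0}
    - {"fingers": 5, "travel": [-0.495, -2.043, 0], "roll": 0}
    - {"fingers": 5, "travel": [-0.55, -2.27, 0], "roll": 0}

```text
time_s: 8.9
tcp_pos: [0.4605, 0.3735, 0.1575]
ee_rot: [[-0.996, -0.087, -0.0], [-0.087, 0.996, -0.0], [0.0, -0.0, -1.0]]
wrist_force: [0.0, 0.1, -0.8]
gripper_width: 0.265
```

Emit:
arm_command:
  rows:
    - {"fingers": 5, "travel": [-0.055, -0.227, 0], "roll": 0}
    - {"fingers": 5, "travel": [-0.11, -0.454, 0], "roll": 0}
    - {"fingers": 5, "travel": [-0.165, -0.681, 0], "roll": 0}
    - {"fingers": 5, "travel": [-0.22, -0.908, 0], "roll": 0}
    - {"fingers": 5, "travel": [-0.275, -1.135, 0], "roll": 0}
    - {"fingers": 5, "travel": [-0.33, -1.362, 0], "roll": 0}
    - {"fingers": 5, "travel": [-0.385, -1.589, 0], "roll": 0}
    - {"fingers": 5, "travel": [-0.44, -1.816, 0], "roll": 0}
    - {"fingers": 5, "travel": [-0.495, -2.043, 0], "roll": 0}
    - {"fingers": 5, "travel": [-0.55, -2.27, 0], "roll": 0}

```text
time_s: 9.9
tcp_pos: [0.468, 0.3513, 0.1575]
ee_rot: [[-0.996, -0.087, -0.0], [-0.087, 0.996, 0.0], [0.0, 0.0, -1.0]]
wrist_force: [-0.3, 0.1, -1.4]
gripper_width: 0.27
```

Emit:
arm_command:
  rows:
    - {"fingers": 5, "travel": [-0.055, -0.227, 0], "roll": 0}
    - {"fingers": 5, "travel": [-0.11, -0.454, 0], "roll": 0}
    - {"fingers": 5, "travel": [-0.165, -0.681, 0], "roll": 0}
    - {"fingers": 5, "travel": [-0.22, -0.908, 0], "roll": 0}
    - {"fingers": 5, "travel": [-0.275, -1.135, 0], "roll": 0}
    - {"fingers": 5, "travel": [-0.33, -1.362, 0], "roll": 0}
    - {"fingers": 5, "travel": [-0.385, -1.589, 0], "roll": 0}
    - {"fingers": 5, "travel": [-0.44, -1.816, 0], "roll": 0}
    - {"fingers": 5, "travel": [-0.495, -2.043, 0], "roll": 0}
    - {"fingers": 5, "travel": [-0.55, -2.27, 0], "roll": 0}

```text
time_s: 10.9
tcp_pos: [0.4755, 0.3292, 0.1575]
ee_rot: [[-0.996, -0.087, -0.0], [-0.087, 0.996, -0.0], [0.0, -0.0, -1.0]]
wrist_force: [0.1, 0.3, -1.9]
gripper_width: 0.263
```

```bash
python3 -c "
from h import *
go([.505,.2405,.156])
s=np.array(sense()['tcp_pos'][:2])-[.453,.395]; u=np.array([.319,-.9477]); print(s@u, s@np.array([.9477,.319]))"
```

```text
t 10.9 tcp [0.4755 0.3292 0.1575] w 0.263 F [ 0.1  0.3 -1.9] yaw 95.0 J [  51.   21.  -12.    0.  -56. -136.] -> travel [-2.17 -9.09  0.15] roll 0
0.06953183721936063 0.00030016477659942676
```

On the line to 0.3 mm. I'm continuing with the same steps, 1 mm lower.

Emit:
arm_command:
  rows:
    - {"fingers": 5, "travel": [-0.055, -0.227, 0.01], "roll": 0}
    - {"fingers": 5, "travel": [-0.11, -0.454, 0.02], "roll": 0}
    - {"fingers": 5, "travel": [-0.165, -0.681, 0.03], "roll": 0}
    - {"fingers": 5, "travel": [-0.22, -0.908, 0.04], "roll": 0}
    - {"fingers": 5, "travel": [-0.275, -1.135, 0.05], "roll": 0}
    - {"fingers": 5, "travel": [-0.33, -1.362, 0.06], "roll": 0}
    - {"fingers": 5, "travel": [-0.385, -1.589, 0.07], "roll": 0}
    - {"fingers": 5, "travel": [-0.44, -1.816, 0.08], "roll": 0}
    - {"fingers": 5, "travel": [-0.495, -2.043, 0.09], "roll": 0}
    - {"fingers": 5, "travel": [-0.55, -2.27, 0.1], "roll": 0}

```text
time_s: 11.9
tcp_pos: [0.4829, 0.3071, 0.1565]
ee_rot: [[-0.996, -0.087, -0.0], [-0.087, 0.996, -0.0], [0.0, -0.0, -1.0]]
wrist_force: [-0.2, 0.4, -0.9]
gripper_width: 0.268
```

Emit:
arm_command:
  rows:
    - {"fingers": 5, "travel": [-0.055, -0.227, 0], "roll": 0}
    - {"fingers": 5, "travel": [-0.11, -0.454, 0], "roll": 0}
    - {"fingers": 5, "travel": [-0.165, -0.681, 0], "roll": 0}
    - {"fingers": 5, "travel": [-0.22, -0.908, 0], "roll": 0}
    - {"fingers": 5, "travel": [-0.275, -1.135, 0], "roll": 0}
    - {"fingers": 5, "travel": [-0.33, -1.362, 0], "roll": 0}
    - {"fingers": 5, "travel": [-0.385, -1.589, 0], "roll": 0}
    - {"fingers": 5, "travel": [-0.44, -1.816, 0], "roll": 0}
    - {"fingers": 5, "travel": [-0.495, -2.043, 0], "roll": 0}
    - {"fingers": 5, "travel": [-0.55, -2.27, 0], "roll": 0}

```text
time_s: 12.9
tcp_pos: [0.4904, 0.2849, 0.1565]
ee_rot: [[-0.996, -0.087, -0.0], [-0.087, 0.996, -0.0], [0.0, -0.0, -1.0]]
wrist_force: [0.3, 0.2, -0.6]
gripper_width: 0.266
```

Emit:
arm_command:
  rows:
    - {"fingers": 5, "travel": [-0.055, -0.227, 0], "roll": 0}
    - {"fingers": 5, "travel": [-0.11, -0.454, 0], "roll": 0}
    - {"fingers": 5, "travel": [-0.165, -0.681, 0], "roll": 0}
    - {"fingers": 5, "travel": [-0.22, -0.908, 0], "roll": 0}
    - {"fingers": 5, "travel": [-0.275, -1.135, 0], "roll": 0}
    - {"fingers": 5, "travel": [-0.33, -1.362, 0], "roll": 0}
    - {"fingers": 5, "travel": [-0.385, -1.589, 0], "roll": 0}
    - {"fingers": 5, "travel": [-0.44, -1.816, 0], "roll": 0}
    - {"fingers": 5, "travel": [-0.495, -2.043, 0], "roll": 0}
    - {"fingers": 5, "travel": [-0.55, -2.27, 0], "roll": 0}

```text
time_s: 13.9
tcp_pos: [0.4979, 0.2628, 0.1566]
ee_rot: [[-0.996, -0.087, 0.0], [-0.087, 0.996, 0.0], [-0.0, 0.0, -1.0]]
wrist_force: [0.0, -0.4, 0.1]
gripper_width: 0.271
```

Emit:
arm_command:
  rows:
    - {"fingers": 5, "travel": [-0.055, -0.227, 0], "roll": 0}
    - {"fingers": 5, "travel": [-0.11, -0.454, 0], "roll": 0}
    - {"fingers": 5, "travel": [-0.165, -0.681, 0], "roll": 0}
    - {"fingers": 5, "travel": [-0.22, -0.908, 0], "roll": 0}
    - {"fingers": 5, "travel": [-0.275, -1.135, 0], "roll": 0}
    - {"fingers": 5, "travel": [-0.33, -1.362, 0], "roll": 0}
    - {"fingers": 5, "travel": [-0.385, -1.589, 0], "roll": 0}
    - {"fingers": 5, "travel": [-0.44, -1.816, 0], "roll": 0}
    - {"fingers": 5, "travel": [-0.495, -2.043, 0], "roll": 0}
    - {"fingers": 5, "travel": [-0.55, -2.27, 0], "roll": 0}

```text
time_s: 14.9
tcp_pos: [0.5053, 0.2407, 0.1565]
ee_rot: [[-0.996, -0.087, -0.0], [-0.087, 0.996, -0.0], [0.0, -0.0, -1.0]]
wrist_force: [0.1, -0.0, -0.8]
gripper_width: 0.272
```

```bash
python3 -c "
from h import *
s=np.array(sense()['tcp_pos'][:2])-[.453,.395]; u=np.array([.319,-.9477]); print(s@u, s@np.array([.9477,.319]))
go([.507,.0743,.225],60)"
```

```text
0.16292827080223773 0.00033666807456645347
t 14.9 tcp [0.5053 0.2407 0.1565] w 0.272 F [ 0.1 -0.  -0.8] yaw 95.0 J [  42.   20.  -15.   -0.  -55. -127.] -> travel [  1.28 -16.59  -6.85] roll 35.0
```

The trace ran 163 mm in 7 s. Next I'll raise the pen and go back over the stand.

Emit:
arm_command:
  rows:
    - {"fingers": 5, "travel": [0, 0, -1.5], "roll": 0}
    - {"fingers": 5, "travel": [0, 0, -4], "roll": 0}
    - {"fingers": 5, "travel": [0, 0, -6.5], "roll": 0}
    - {"fingers": 5, "travel": [0, -2, -7], "roll": 5}
    - {"fingers": 5, "travel": [0.3, -5, -7], "roll": 12}
    - {"fingers": 5, "travel": [0.6, -8.5, -7], "roll": 19}
    - {"fingers": 5, "travel": [0.9, -12, -7], "roll": 26}
    - {"fingers": 5, "travel": [1.2, -15, -7], "roll": 33}
    - {"fingers": 5, "travel": [1.3, -16.6, -7], "roll": 35}
    - {"fingers": 5, "travel": [1.3, -16.6, -7], "roll": 35}

```text
time_s: 15.9
tcp_pos: [0.5067, 0.0728, 0.2267]
ee_rot: [[-0.865, 0.501, 0.0], [0.501, 0.865, 0.0], [-0.0, 0.0, -1.0]]
wrist_force: [0.1, -0.4, -1.0]
gripper_width: 0.267
```

```bash
python3 - <<'E'
from h import *
go([.507,.0743,.1205],60)
s=sense(); im,d=capture('side'); W=world('side',d); t=np.array(s['tcp_pos'])
m=(np.linalg.norm(W[...,:2]-t[:2],axis=-1)<.035)&(W[...,2]<t[2]-.012)&(W[...,2]>.095)
p=W[m]
for z in np.arange(.12,.21,.01):
    q=p[abs(p[:,2]-z)<.005]
    if len(q): print(round(z,2),len(q),np.round((q.mean(0)-t)[:2],4))
E
```

```text
t 15.9 tcp [0.5067 0.0728 0.2267] w 0.267 F [ 0.1 -0.4 -1. ] yaw 59.9 J [  26.   11.  -16.    0.  -63. -146.] -> travel [ 0.05  0.15 10.62] roll -0.1
0.12 3 [-0.0003  0.0001]
0.13 6 [ 0.0002 -0.002 ]
0.14 7 [-0.0004 -0.0021]
0.15 11 [ 0.0005 -0.0042]
0.16 21 [ 0.0001 -0.0043]
0.17 19 [ 0.0001 -0.0044]
0.18 14 [-0.0003 -0.0055]
0.19 29 [-0.0019 -0.0142]
0.2 101 [-0.0007 -0.0072]
```

The pen hasn't shifted in the grip. I'm lowering it into the bore.

Emit:
arm_command:
  rows:
    - {"fingers": 5, "travel": [0, 0.15, 0], "roll": 0}
    - {"fingers": 5, "travel": [0, 0.15, 1], "roll": 0}
    - {"fingers": 5, "travel": [0, 0.15, 2.5], "roll": 0}
    - {"fingers": 5, "travel": [0, 0.15, 3.5], "roll": 0}
    - {"fingers": 5, "travel": [0, 0.15, 4.5], "roll": 0}
    - {"fingers": 5, "travel": [0, 0.15, 5.5], "roll": 0}
    - {"fingers": 5, "travel": [0, 0.15, 6.5], "roll": 0}
    - {"fingers": 5, "travel": [0, 0.15, 7.5], "roll": 0}
    - {"fingers": 5, "travel": [0, 0.15, 8.5], "roll": 0}
    - {"fingers": 5, "travel": [0, 0.15, 9.2], "roll": 0}

```text
time_s: 16.95
tcp_pos: [0.5072, 0.0755, 0.1335]
ee_rot: [[-0.866, 0.5, -0.001], [0.5, 0.866, -0.0], [0.001, -0.001, -1.0]]
wrist_force: [-0.4, -0.1, -0.4]
gripper_width: 0.267
```

```bash
python3 -c "
from h import *
go([.507,.0743,.1195],60)"
```

```text
t 16.95 tcp [0.5072 0.0755 0.1335] w 0.267 F [-0.4 -0.1 -0.4] yaw 60.0 J [  27.   17.  -23.   -0.  -50. -147.] -> travel [-0.04 -0.12  1.4 ] roll -0.0
```

Emit:
arm_command:
  rows:
    - {"fingers": 5, "travel": [0, -0.1, 0.2], "roll": 0}
    - {"fingers": 5, "travel": [0, -0.1, 0.4], "roll": 0}
    - {"fingers": 5, "travel": [0, -0.1, 0.6], "roll": 0}
    - {"fingers": 5, "travel": [0, -0.1, 0.8], "roll": 0}
    - {"fingers": 5, "travel": [0, -0.1, 1], "roll": 0}
    - {"fingers": 5, "travel": [0, -0.1, 1.1], "roll": 0}
    - {"fingers": 5, "travel": [0, -0.1, 1.2], "roll": 0}
    - {"fingers": 5, "travel": [0, -0.1, 1.25], "roll": 0}
    - {"fingers": 5, "travel": [0, -0.1, 1.3], "roll": 0}
    - {"fingers": 5, "travel": [0, -0.1, 1.3], "roll": 0}

```text
time_s: 17.95
tcp_pos: [0.507, 0.0748, 0.1215]
ee_rot: [[-0.866, 0.5, -0.0], [0.5, 0.866, 0.0], [0.0, -0.0, -1.0]]
wrist_force: [1.0, -0.9, -1.6]
gripper_width: 0.268
```

Emit:
arm_command:
  rows:
    - {"fingers": 5, "travel": [0, 0, 0.05], "roll": 0}
    - {"fingers": 5, "travel": [0, 0, 0.1], "roll": 0}
    - {"fingers": 5, "travel": [0, 0, 0.1], "roll": 0}

```text
time_s: 18.25
tcp_pos: [0.507, 0.0748, 0.1205]
ee_rot: [[-0.866, 0.5, -0.0], [0.5, 0.866, -0.0], [0.0, -0.0, -1.0]]
wrist_force: [-0.2, 0.1, -0.8]
gripper_width: 0.27
```

Emit:
arm_command:
  rows:
    - {"fingers": 5, "travel": [0, 0, 0.05], "roll": 0}
    - {"fingers": 5, "travel": [0, 0, 0.1], "roll": 0}
    - {"fingers": 5, "travel": [0, 0, 0.1], "roll": 0}

```text
time_s: 18.55
tcp_pos: [0.507, 0.0748, 0.1195]
ee_rot: [[-0.866, 0.5, 0.0], [0.5, 0.866, -0.0], [-0.0, 0.0, -1.0]]
wrist_force: [-0.4, 0.1, -1.6]
gripper_width: 0.269
```

Emit:
arm_command:
  rows:
    - {"fingers": 5, "travel": [0, 0, 0.04], "roll": 0}
    - {"fingers": 5, "travel": [0, 0, 0.08], "roll": 0}
    - {"fingers": 5, "travel": [0, 0, 0.08], "roll": 0}

```text
time_s: 18.85
tcp_pos: [0.5071, 0.0748, 0.1195]
ee_rot: [[-0.866, 0.5, 0.0], [0.5, 0.866, -0.0], [-0.0, 0.0, -1.0]]
wrist_force: [-3.3, 0.0, 4.4]
gripper_width: 0.265
```

Emit:
arm_command:
  rows:
    - {"fingers": 5, "travel": [0, 0, 0], "roll": 0}
    - {"fingers": 5, "travel": [0, 0, 0], "roll": 0}

```text
time_s: 19.05
tcp_pos: [0.5071, 0.0748, 0.1195]
ee_rot: [[-0.866, 0.5, 0.0], [0.5, 0.866, -0.0], [-0.0, 0.0, -1.0]]
wrist_force: [-2.1, 0.2, 5.4]
gripper_width: 0.264
```

The collar is on the rim, with about 5 N pushing up. I'm opening the fingers and backing off.

Emit:
arm_command:
  rows:
    - {"fingers": 30, "travel": [0, 0, -0.05], "roll": 0}
    - {"fingers": 33, "travel": [0, 0, -0.05], "roll": 0}
    - {"fingers": 40, "travel": [0, 0, -0.05], "roll": 0}
    - {"fingers": 60, "travel": [0, 0, -0.05], "roll": 0}
    - {"fingers": 80, "travel": [0, 0, -0.05], "roll": 0}
    - {"fingers": 100, "travel": [0, 0, -0.05], "roll": 0}
    - {"fingers": 100, "travel": [0, 0, -0.05], "roll": 0}
    - {"fingers": 100, "travel": [0, 0, -0.05], "roll": 0}
    - {"fingers": 100, "travel": [0, 0, -0.05], "roll": 0}

```text
time_s: 19.95
tcp_pos: [0.507, 0.0748, 0.1192]
ee_rot: [[-0.866, 0.5, -0.0], [0.5, 0.866, -0.0], [0.0, -0.0, -1.0]]
wrist_force: [0.5, 0.2, 0.4]
gripper_width: 0.858
```

Emit:
arm_command:
  rows:
    - {"fingers": 100, "travel": [0, 0, -1], "roll": 0}
    - {"fingers": 100, "travel": [0, 0, -3], "roll": 0}
    - {"fingers": 100, "travel": [0, 0, -5], "roll": 0}
    - {"fingers": 100, "travel": [0, 0, -7], "roll": 0}
    - {"fingers": 100, "travel": [0, 0, -9], "roll": 0}
    - {"fingers": 100, "travel": [0, 0, -11], "roll": 0}
    - {"fingers": 100, "travel": [0, 0, -13], "roll": 0}
    - {"fingers": 100, "travel": [2, 2, -13], "roll": 0}
    - {"fingers": 100, "travel": [6, 6, -13], "roll": 0}
    - {"fingers": 100, "travel": [10, 10, -13], "roll": 0}

```text
time_s: 20.95
tcp_pos: [0.4735, 0.1995, 0.2506]
ee_rot: [[-0.865, 0.502, 0.002], [0.502, 0.865, 0.001], [-0.001, 0.002, -1.0]]
wrist_force: [0.5, -0.2, -0.5]
gripper_width: 1.001
```

```bash
python3 - <<'E'
from h import *
go([.5,.07,.2])
im,d=capture('side'); W=world('side',d)
p=W[(np.linalg.norm(W[...,:2]-[.507,.0745],axis=-1)<.025)&(W[...,2]>.07)&(W[...,2]<.19)]
for z in np.arange(.09,.18,.01):
    q=p[abs(p[:,2]-z)<.005]
    if len(q): print(round(z,2),len(q),np.round(q.mean(0),4))
print('max z',p[:,2].max())
save('i.png',cv2.resize(im[120:260,150:320],None,fx=4,fy=4,interpolation=2))
E
```

```text
t 20.95 tcp [0.4735 0.1995 0.2506] w 1.001 F [ 0.5 -0.2 -0.5] yaw 59.9 J [  41.   10.  -13.    0.  -66. -161.] -> travel [-8.79 -9.88  5.05] roll 0
0.09 103 [0.5069 0.0673 0.0894]
0.1 31 [0.5051 0.0664 0.1002]
0.11 30 [0.5066 0.066  0.1107]
0.12 26 [0.5046 0.0676 0.12  ]
0.13 33 [0.5062 0.0664 0.1293]
0.14 37 [0.506  0.0664 0.1399]
0.15 33 [0.5063 0.0666 0.1504]
0.16 60 [0.5076 0.0702 0.1617]
0.17 12 [0.5068 0.0735 0.1655]
max z 0.16623060667190614
```

View pics/i.png

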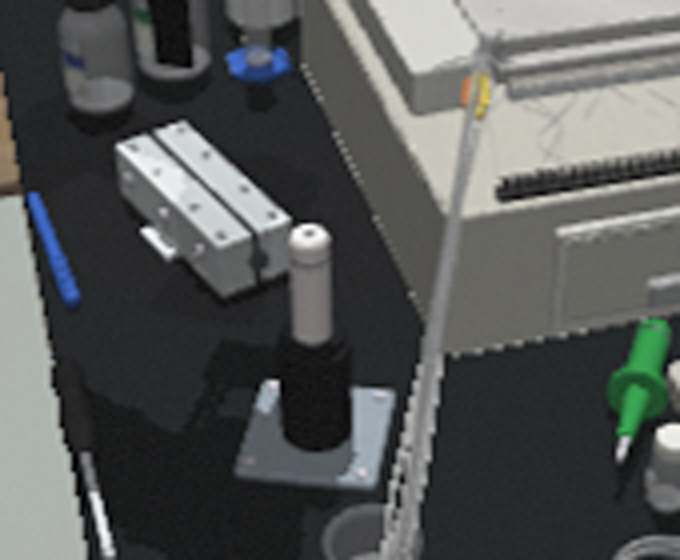

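The pen stands upright in its tube, at about (312,285) in the crop. Its top is at z ≈ 0.165, as at the start, and the arm is clear. Handing in.

```bash
python3 -c "
from station import *
print(finish_job())"
```

```text
the job is handed in; nothing more can be done
None
```

The leak check is done and handed in at about 21 s of the 64 s allowed; no verdict is reported.

- **Trace:** I took the white pen from its stand and guided it along the gasket line of the split (left) block, from the nipple end to the other end. It covered 163 mm in about 7 s. The measured TCP stayed within about 0.5 mm sideways of the line as I located it. The tip was about 4–5 mm above the line, worked out from the tool height rather than measured. It did not touch the block.
- **Return:** I lowered the pen until the collar met the rim, with about 5 N pushing up, then let go and moved clear.

**Last checks:** The handle is vertical to within about 1–2 mm, which is the depth noise. The pen's top is at about 0.165 m; 0.164 m is expected when fully home. The final picture shows it upright in the tube, with the gripper about 13 cm away to the side and above. Wrist forces read between moves never passed about 6 N.

**Disagreements:** The top and wrist cameras placed the line about 1.3 mm apart, so I used a path between the two. The network's seam_start detections marked the middle of the block, so I took the line's ends from the measured block outline.

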